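Slide a T-joint coupon out to the pointer and hold it level

TASK

Slide the aluminium T-shaped weld coupon along the steel riser block, without lifting it off or bumping the pointer, until its leading end lines up with the tip of the pointer and the coupon is square to the block. At that mark more than half of it overhangs the edge, so finish while still holding it: keep hold of it, steady and lying flat on the block, and do not let go. Leave the hammer, can and brush alone.

Things in the scene. Friction and masses are not known exactly. Their poses are not given: they have to be found in the camera images.
- coupon: Loose aluminium T-joint coupon, 0.4-0.65 kg: base plate 70 (x) by 240 (y) by 6 mm, with an upright web 8 mm thick (x) along its whole middle, top edge 50 mm above the underside. Origin: centre of underside; +y to the leading end. Starts flat on the riser, up to 0.12 rad askew, overhanging 20-65 mm. Over 120 mm overhang it tips unless held. Pinch the web from above near the tail (-y).
- coupon_front (a point): Middle of the leading end of the coupon, at its underside: 120 mm from its origin along its +y.
- riser: Fixed dark steel riser block bolted to the table, 110 (x) by 150 (y) by 70 mm high, with an 8 mm foot flange reaching 20 mm out on the two x sides; flat plain top. Origin: centre of its underside on the table; its +y is the outward direction in which the coupon slides, z up.
- riser_edge (a point): Middle of the riser's top edge on its +y side, over which the coupon overhangs: 75 mm from its origin along y, 70 mm high.
- pointer: Fixed pointer stand on the table beyond the riser's edge: dark round foot 60 mm across, steel post 10 mm thick to 134 mm height, and a level needle 8 mm thick that points along its -x across to the coupon's path. Same yaw as the riser. Origin: centre of the foot on the table.
- mark (a point): Sharp tip of the needle: 73 mm from the stand's origin along its -x, 73 mm above the table (3 mm above the riser's top); axes parallel to the riser's. It lies 52 mm to the +x side of the riser's centre line (17 mm beside a centred coupon) and 150 to 185 mm beyond the riser's edge. The coupon's leading end must come to the same y, along the riser, as this tip.
- hammer: Bystander: loose hammer lying on the table to the robot's right. Origin under its middle, handle to its -x.
- can: Bystander: loose upright can, 60 mm across and 120 mm high, beyond the riser on the right. Origin: centre of its underside.
- brush: Bystander: loose hand brush lying on the table to the robot's left. Origin under its middle, handle to its -x.
Mind the look-alikes: they are no part of the job. What is shaped like the coupon but black is not meant. Leave any orange look-alike of the pointer alone.

How it is judged (in metres and radians):
On the way, in this order (a step that is already met when the one before it is completed fails the run):
1. the hand is on the coupon while it still balances on the riser (contact force between the fingers and coupon above 0.5 N and y of coupon_front in the frame of riser_edge below 0.1 m), for 0.1 s.
2. the coupon, in the hand and flat on the riser, is slid out past its balance point (contact force between the fingers and coupon above 0.5 N and y of coupon_front in the frame of riser_edge above 0.125 m and angle between coupon's own z axis and vertical below 0.08 rad and z of coupon in the frame of riser below 0.076 m), for 0.1 s.
At the end, for the whole second after the job is handed in: Fingers hold the coupon with over 1 N, its leading end within 5 mm of the pointer tip along the riser, square within 0.07 rad, level within 0.04 rad, under 4 mm above the riser top, within 30 mm of its centre line, still, clear of the pointer; bystanders moved under 20 mm (y of coupon_front in the frame of mark between -0.005 and 0.005 m and angle between the y axis of coupon and the y axis of riser, either way round below 0.07 rad and angle between coupon's own z axis and vertical below 0.04 rad and z of coupon in the frame of riser between 0.067 and 0.074 m and x of coupon in the frame of riser between -0.03 and 0.03 m and contact force between the fingers and coupon above 1 N and contact force between coupon and pointer below 0.2 N and linear speed of coupon below 0.01 m/s and distance of each of hammer, can, brush from where it was at the start of the episode below 0.02 m); the arm keeps its last pose, push and grip.
It fails at once if the coupon is lifted more than 12 mm off the riser (z of coupon in the frame of riser above 0.082 m).
It fails at once if the coupon tips more than 0.15 rad or falls (angle between coupon's own z axis and vertical above 0.15 rad or z of coupon in the frame of riser below 0.055 m).
It fails at once if the coupon or the hand bumps the pointer (contact force between any of coupon, the arm, the fingers and pointer above 2 N).
It fails at once if a bystander is disturbed (distance of any of hammer, can, brush from where it was at the start of the episode above 0.02 m).
It also fails if it takes over 32 s, if anything falls off the work surface, if the arm or the gripper's body presses on something with over 40 N, if the wrist force passes 120 N, or if a joint passes its speed limit or range.

ROBOT

A 7-joint arm with a two-finger parallel gripper is mounted at the origin on the work surface. World frame = base frame: x ahead of the robot, y to its left, z up, the work surface at z = 0. Lengths are in m, angles in degrees, forces in N, time in s.
With the tool pointing down it reaches from about 0.4 to 0.875 m from the base axis. Payload 6.5 kg.
Tool frame: the origin (TCP) lies at the very end of the fingers, on their centre line; the grasp point (between the pads) lies 19 mm behind it (manip.tcp_to_grasp is the distance from the TCP to the grasp point, in m); z points along the fingers, y is the line along which they close (so a half turn about z gives the same grasp; the last joint's range is limited). The gripper opens to 88 mm and grips with 3 to 60 N. Pads are 18 mm wide; open, the fingers measure 123 mm over their backs; the gripper's body (75 mm by 187 mm) begins 45 mm behind the grasp point.
Start: joints at [71.723, 30.733, -0.252, 88.115, 0.149, 61.152, -4.079], TCP at [0.163, -0.629, 0.199] pointing down, gripper open.
Joint ranges: [-154.64, 154.64], [-21.42, 123.67], [-72.66, 72.17], [13.99, 137.28], [-74.86, 254.86], [10.95, 109.41], [-158.01, 158.01]. Speed limits (degrees/s): [136.94, 136.94, 180, 180, 180, 180, 180].

INTERFACE

Orientations are given as a 3x3 rotation matrix whose columns are the frame's x, y, z axes.
In Python, from bench import monitor, imaging, workorder, manip gives the robot as it stands.
- The arm moves only by the tool jog_arm, never from a script. Its argument "rows" is a list of rows, each a list of 3 entries, a list of its own where there are three numbers: the shift along the world's x, y, z in m, then the turn about the world's z in rad, then the opening in per cent of the stroke, from 0 (shut) to 100 (fully open). In form: [[[tx, ty, tz], twist, claw], ...]. A call has exactly 5 rows; each row shifts and turns the commanded pose from where the row before left it; what a row does not reach is not made up. A row lasts 1/10 s, in which the tool goes at most 50 mm and 8.59 degrees, less where a joint would pass 70% of its speed; a pose out of reach is approached as far as the arm can. A call is refused whole if a number of a shift passes 0.05 or a number of a turn 0.15, either way. A call with a gripper value outside its range is refused whole. The fingers move at their own pace and stop on an object; "force" is the grip in N (left out, the last holds). Time passes only in rows, so rows that do not move let the fingers close, or fill a call up. It gives the time, the measured TCP pose, the force, the opening and the grip force at its end, in the units of the state.
- monitor.read_state(): the state, without advancing time (a new reading comes with each control period).
- imaging.get_image(name): name is "scene" or "side" or "wrist"; returns the picture (384x512x3 uint8, blue, green, red); there is no depth.
- imaging.calibration(name): a dict with "intrinsics" (3x3 intrinsics, pixels), "rvec" (rotation vector, rad) and "tvec" (3), from world to camera coordinates, as OpenCV has them; the wrist camera has in their place "tool_from_camera" (4x4, takes a point from camera to tool coordinates, whose origin is the TCP and whose axes are the flange's). Camera axes: x right, y down, z forward; pixel columns grow to the right and rows downward; lengths in m; the calibration is good to about 2 mm. The wrist camera is an equidistant fisheye: a pixel r from the principal point sees the ray r / f radians off the axis. A picture is of the moment at which its call begins: read the wrist's pose just before it. calibration takes no time and is no camera call.
- workorder.sign_off(): hands the job in; it is judged then, once.
The state is a dict: "time": time; "joint_positions": joint angles; "joint_vel": joint speeds; "joint_torque": joint torques, N m; "eef_pos": TCP position; "tcp_rot": TCP orientation; "ft_force": force on the tool from outside, world axes, zero at the start; "wrist_torque": the same for the moment, N m; "finger_gap": finger opening in m; "gripper_force": force on a finger pad.
Only numpy, scipy, OpenCV 4.12 (cv2) and the standard library are available. Lean on these libraries where they do the work, as an engineer would, in place of code of your own. Each camera call takes 0.05 s, during which the arm holds its last target. There are 200 camera calls.

## Working session

There is one attempt and no reset: what is moved stays moved. The work goes in short steps, Python scripts to look and compute and a tool call to move; the robot and the scene stay as the last step left them, time stands still between calls to the robot, and variables do not carry over. Pictures are saved under pics/ and viewed, at most 10 in all, crops included, and the job is handed in when it is done.

Besides the shell and the picture viewer there is one more tool, called after "Call:" by a JSON object that holds its "op" and its "data". jog_arm: Moves the arm, as the interface text tells. Its arguments: {"type":"object","properties":{"rows":{"type":"array","items":{"type":"array"}},"force":{"type":"number"}},"required":["rows"]}

```bash
mkdir -p pics
cat > h.py <<'E'
import numpy as np, cv2
from bench import monitor, imaging, workorder, manip
def cam(n):
    c=imaging.calibration(n); K=np.array(c["intrinsics"],float); R=cv2.Rodrigues(np.array(c["rvec"],float))[0]; t=np.array(c["tvec"],float).ravel(); return K,R,t
def onplane(n,uv,z):
    K,R,t=cam(n); o=-R.T@t; out=[]
    for u,v in np.atleast_2d(uv):
        d=R.T@np.linalg.inv(K)@[u,v,1]; out.append(o+d*(z-o[2])/d[2])
    return np.array(out)
def proj(n,P):
    K,R,t=cam(n); p=(K@(R@np.atleast_2d(P).T+t[:,None])); return (p[:2]/p[2]).T
E
python3 - <<'E'
from h import *
a=imaging.get_image("scene");b=imaging.get_image("side")
cv2.imwrite("pics/scene.png",a);cv2.imwrite("pics/side.png",b)
for n in("scene","side"):
    K,R,t=cam(n);print(n,K.tolist(),-R.T@t, R[2])
print(manip.tcp_to_grasp, imaging.calibration("wrist"))
s=monitor.read_state();print(s["time"],s["tcp_rot"],s["ft_force"],s["finger_gap"])
E
```

```text
scene [[397.17602744253264, 0.0, 257.7764546664933], [0.0, 397.17602744253264, 199.16173707344245], [0.0, 0.0, 1.0]] [1.28006576 0.67918399 0.8335046 ] [-0.58211954 -0.53027074 -0.61640067]
side [[466.49493361714985, 0.0, 257.6420171946444], [0.0, 466.49493361714985, 196.39976061112893], [0.0, 0.0, 1.0]] [0.12912277 1.07942818 0.83910995] [ 0.29088183 -0.77643467 -0.55905006]
0.0187 {'intrinsics': array([[297.31863964,   0.        , 256.90156113],
       [  0.        , 297.31863964, 196.31629692],
       [  0.        ,   0.        ,   1.        ]]), 'tool_from_camera': array([[ 5.10082401e-04, -9.49043336e-01, -3.15145182e-01,
         8.16015949e-02],
       [ 9.99999867e-01,  4.59581906e-04,  2.34555983e-04,
        -1.25183252e-03],
       [-7.77687689e-05, -3.15145260e-01,  9.49043444e-01,
        -1.85325649e-01],
       [ 0.00000000e+00,  0.00000000e+00,  0.00000000e+00,
         1.00000000e+00]])}
0.1 [[ 9.68192193e-01  2.50207138e-01 -5.14746691e-04]
 [ 2.50207628e-01 -9.68191144e-01  1.43213807e-03]
 [-1.40042021e-04 -1.51537845e-03 -9.99998842e-01]] [-0.3906348  -0.25224659  0.25625791] 0.0880689520041517
```

View pics/scene.png

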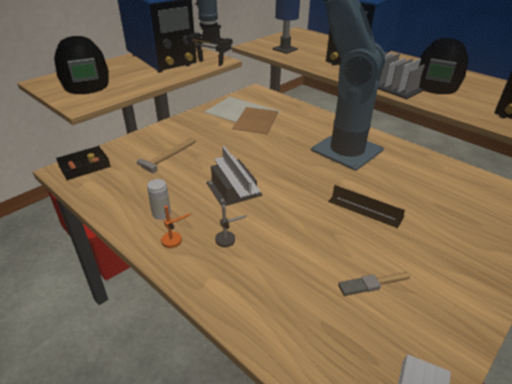

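View pics/side.png

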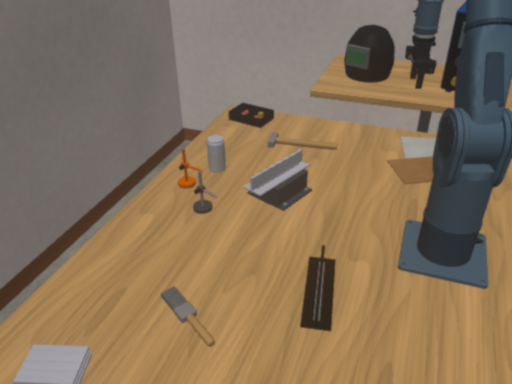

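The scene shows the silver coupon on the dark riser at scene (235,175) / side (278,178), with the black look-alike at scene (366,206) / side (318,290). The grey pointer is at scene (225,238) / side (203,206), and the orange look-alike at scene (171,240) / side (187,181). I choose the silver coupon and the grey pointer, and check them in one close crop.

Run:
```python
from h import *
a=cv2.imread("pics/scene.png")[140:255,150:275];b=cv2.imread("pics/side.png")[140:220,170:320]
A=cv2.resize(a,None,fx=3.2,fy=3.2,interpolation=cv2.INTER_CUBIC);B=cv2.resize(b,None,fx=2.6,fy=2.6,interpolation=cv2.INTER_CUBIC)
o=np.zeros((max(A.shape[0],B.shape[0]),A.shape[1]+B.shape[1],3),np.uint8);o[:A.shape[0],:A.shape[1]]=A;o[:B.shape[0],A.shape[1]:]=B
cv2.imwrite("pics/c1.png",o)
print("ptr foot",onplane("scene",[225,239],0.01),onplane("side",[203,206],.01))
print("coupon web top", onplane("scene",[[225,151],[255,186]],.12),onplane("side",[[249,184],[301,153]],.12))
for n,uv in(("hammer",[150,163]),("can",[160,215]),("brush",[360,285])):print(n,onplane("scene",uv,0))
```

```text
ptr foot [[0.7109539  0.03208446 0.01      ]] [[0.70160683 0.03371731 0.01      ]]
coupon web top [[ 0.48849818 -0.19889333  0.12      ]
 [ 0.56466257  0.01497981  0.12      ]] [[ 0.5486593   0.02913567  0.12      ]
 [ 0.45809882 -0.19783402  0.12      ]]
hammer [[ 0.61641927 -0.48626052  0.        ]]
can [[ 0.77299661 -0.20713094  0.        ]]
brush [[0.57458731 0.41363966 0.        ]]
```

View pics/c1.png

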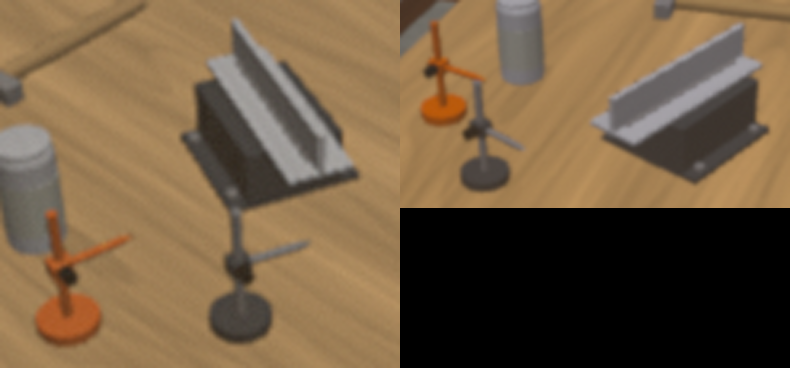

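Call:
{"op": "jog_arm", "data": {"rows": [[[0.0245,0.0386,0.01],0.0634,100],[[0.0245,0.0386,0.01],0.0634,100],[[0.0245,0.0386,0.01],0.0634,100],[[0.0245,0.0386,0.01],0.0634,100],[[0.0245,0.0386,0.01],0.0634,100]]}}

```text
time: 0.6
eef_pos: [0.2856, -0.4344, 0.249]
tcp_rot: [[0.841, 0.542, -0.0], [0.542, -0.841, 0.0], [-0.0, -0.001, -1.0]]
ft_force: [0.5, -0.1, 0.6]
finger_gap: 0.0879
gripper_force: 0.0
```

Call:
{"op": "jog_arm", "data": {"rows": [[[0.0245,0.0386,0],0.0634,100],[[0.0245,0.0386,0],0.0634,100],[[0.0245,0.0386,0],0.0634,100],[[0.0245,0.0386,0],0.0634,100],[[0.0245,0.0386,0],0.0634,100]]}}

```text
time: 1.1
eef_pos: [0.408, -0.2416, 0.2488]
tcp_rot: [[0.63, 0.777, -0.0], [0.777, -0.63, -0.0], [-0.0, -0.0, -1.0]]
ft_force: [0.5, 0.0, 0.2]
finger_gap: 0.0882
gripper_force: 0.0
```

Call:
{"op": "jog_arm", "data": {"rows": [[[0.0245,0.0386,0],0.0634,100],[[0.0245,0.0386,0],0.0634,100],[[0.0245,0.0386,0],0.0634,100],[[0.0245,0.0386,0],0.0634,100],[[0.0,0.0,0],0.0634,100]]}}

```text
time: 1.6
eef_pos: [0.5081, -0.0818, 0.249]
tcp_rot: [[0.347, 0.938, 0.002], [0.938, -0.347, 0.004], [0.004, 0.0, -1.0]]
ft_force: [0.3, -0.4, 0.0]
finger_gap: 0.0883
gripper_force: 0.0
```

```bash
cat >> h.py <<'E'
def wcam(s):
    c=imaging.calibration("wrist"); T=np.eye(4); T[:3,:3]=s["tcp_rot"]; T[:3,3]=s["eef_pos"]; return np.array(c["intrinsics"]),T@np.array(c["tool_from_camera"])
def wplane(s,uv,z):
    K,T=wcam(s); out=[]
    for u,v in np.atleast_2d(uv):
        p=np.array([u-K[0,2],v-K[1,2]]); r=np.hypot(*p); th=r/K[0,0]
        d=T[:3,:3]@np.array([*(p/max(r,1e-9)*np.sin(th)),np.cos(th)]); o=T[:3,3]; out.append(o+d*(z-o[2])/d[2])
    return np.array(out)
def shot(name):
    import pickle
    s=monitor.read_state(); im=imaging.get_image("wrist"); cv2.imwrite(f"pics/{name}.png",im); pickle.dump(s,open(f"pics/{name}.pkl","wb")); return s,im
E
python3 - <<'E'
from h import *
s,im=shot("w1")
cv2.imwrite("pics/w1b.png",cv2.resize(im,(800,600),interpolation=cv2.INTER_CUBIC))
print(s["time"],s["eef_pos"],s["tcp_rot"],s["joint_positions"])
E
```

```text
1.6 [ 0.50806031 -0.08177369  0.24904974] [[ 3.47488078e-01  9.37682688e-01  1.79211114e-03]
 [ 9.37675685e-01 -3.47492454e-01  3.64753453e-03]
 [ 4.04297508e-03  4.12944275e-04 -9.99991742e-01]] [ 28.23137819  16.67164069 -28.89618671 103.98348751   8.8360252
  61.51028724 -24.19664128]
```

View pics/w1b.png

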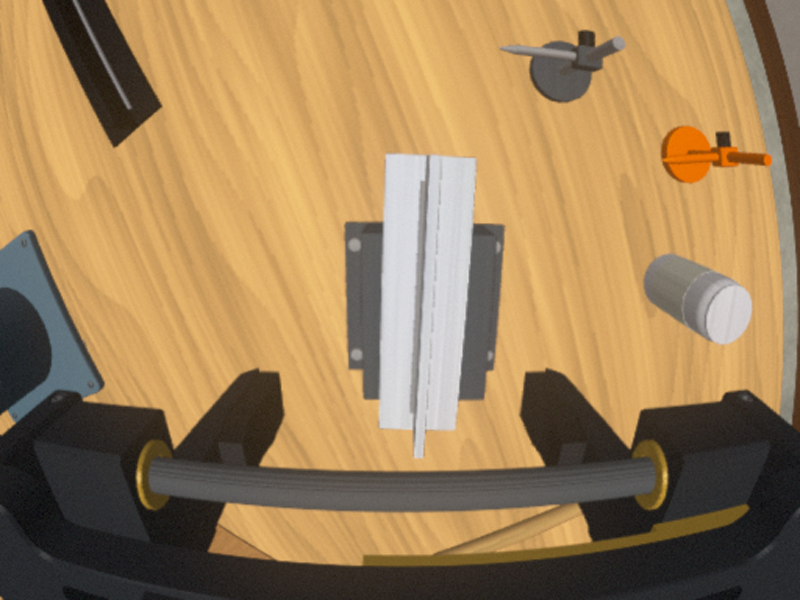

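Run:
```python
from h import *; import pickle
s=pickle.load(open("pics/w1.pkl","rb")); q=1.5625
f=lambda L,z: wplane(s,np.array(L)/q,z)
C=f([[386,154],[476,158],[379,428],[456,431]],.076); print("coupon",C.round(4).tolist())
fm,tm=C[:2].mean(0),C[2:].mean(0); d=fm-tm; yc=np.arctan2(d[1],d[0])
print("len",np.hypot(*d[:2]),"w",np.linalg.norm(C[0]-C[1]),np.linalg.norm(C[2]-C[3]),"ang",np.degrees(yc))
F=f([[345,223],[504,225],[350,369],[492,371]],.008); B=f([[363,398],[486,400]],.07)
print("flange",F.round(4).tolist(),"w",np.linalg.norm(F[0]-F[1]),np.linalg.norm(F[2]-F[3]),"len",np.linalg.norm(F[0]-F[2]),"back top",B.round(4).tolist(),np.linalg.norm(B[0]-B[1]))
x=F[1]-F[0];print("front x ang",np.degrees(np.arctan2(x[1],x[0])));x=B[1]-B[0];print("back x ang",np.degrees(np.arctan2(x[1],x[0])))
for i,j in((2,0),(3,1)):
  x=F[j]-F[i];print("side ang-90",np.degrees(np.arctan2(x[1],x[0]))-90)
T=f([[500,48]],.073)[0]; P=f([[561,71]],.008)[0]; x=P-T; print("tip",T,"foot",P,np.hypot(*x[:2]),np.degrees(np.arctan2(x[1],x[0])))
# triangulate tip from scene+side
pr=[np.c_[cam(n)[1],cam(n)[2]] for n in("scene","side")]; pr=[cam(n)[0]@p for n,p in zip(("scene","side"),pr)]
X=cv2.triangulatePoints(pr[0],pr[1],np.array([246.2,215.6]),np.array([216.9,196.9]));print("tri",(X[:3]/X[3]).T)
```

```text
coupon [[0.5262, 0.0038, 0.076], [0.5899, -0.0221, 0.076], [0.4353, -0.2167, 0.076], [0.5002, -0.2448, 0.076]]
len 0.23928358147132991 w 0.06880857952901986 0.07073589052420047 ang 67.82244482773442
flange [[0.4664, -0.0408, 0.008], [0.6053, -0.0933, 0.008], [0.4146, -0.1801, 0.008], [0.5506, -0.2336, 0.008]] w 0.14845593068452864 0.14615270131427466 len 0.14857210555993 back top [[0.4319, -0.1854, 0.07], [0.5353, -0.2268, 0.07]] 0.11134098358718814
front x ang -20.692320530422514
back x ang -21.828745776054657
side ang-90 -20.406552353110783
side ang-90 -21.291921490129567
tip [0.63883039 0.05517885 0.073     ] foot [0.70670337 0.02955555 0.008     ] 0.07254856851633353 -20.682448225997106
tri [[0.64165727 0.05307742 0.07040748]]
```

The wrist view shows the coupon with front corners (386,154)/(476,158) and tail corners (379,428)/(456,431), the needle tip at (500,48), and the riser flange around it. The recovered sizes match: 239 × 70 mm coupon, 110 mm riser, 73 mm needle. The slide needed is about 89 mm along the riser's +y, which is (0.357, 0.934).

Call:
{"op": "jog_arm", "data": {"rows": [[[-0.008,-0.035,0],-0.032,100],[[-0.008,-0.035,0],0,100],[[-0.009,-0.042,0],0,100],[[0,0,-0.03],0,100],[[0,0,-0.03],0,100]]}}

```text
time: 2.15
eef_pos: [0.4798, -0.204, 0.1885]
tcp_rot: [[0.394, 0.919, 0.001], [0.919, -0.394, -0.002], [-0.001, 0.002, -1.0]]
ft_force: [-0.0, -0.0, -1.5]
finger_gap: 0.0883
gripper_force: 0.0
```

Run:
```python
from h import *
s,im=shot("w2"); p=s["eef_pos"];r=s["tcp_rot"]
print(p,np.degrees(np.arctan2(r[1][0],r[0][0])),s["ft_force"])
fm=np.array([.558,-.0092]);tm=np.array([.4677,-.2308]);u=(fm-tm)/np.linalg.norm(fm-tm);e=np.array(p[:2])-tm
print("along from tail",e@u,"lateral",e@[u[1],-u[0]])
cv2.imwrite("pics/w2b.png",im)
```

```text
[ 0.47979683 -0.20398371  0.18850933] 66.772355401632 [-0.02543051 -0.00943418 -1.51692974]
along from tail 0.029398535698886043 lateral 0.00108296950138832
```

View pics/w2b.png

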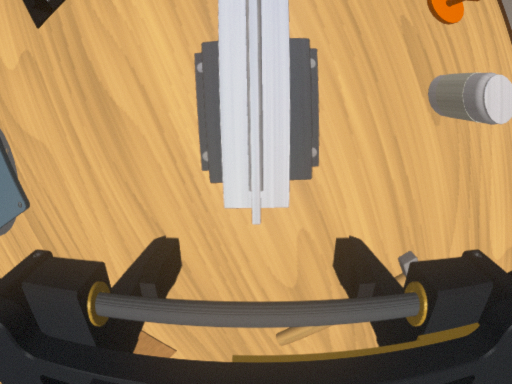

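The web's tail end, at (256,223), is centred between the fingertips, at columns 170 and 345. The hand can go down.

Call:
{"op": "jog_arm", "data": {"rows": [[[0.004,0.0095,-0.02],0.018,100],[[0,0,-0.03],0,100],[[0,0,-0.03],0,100],[[0,0,-0.018],0,100],[[0,0,-0.004],0,100]]}}

```text
time: 2.7
eef_pos: [0.4827, -0.1915, 0.0854]
tcp_rot: [[0.373, 0.928, -0.004], [0.928, -0.373, 0.001], [-0.001, -0.004, -1.0]]
ft_force: [0.0, 0.1, -0.2]
finger_gap: 0.0884
gripper_force: 0.0
```

Call:
{"op": "jog_arm", "data": {"rows": [[[0,0,0],0,60],[[0,0,0],0,40],[[0,0,0],0,20],[[0,0,0],0,0],[[0,0,0],0,0]], "force": 35}}

```text
time: 3.2
eef_pos: [0.4849, -0.1916, 0.0875]
tcp_rot: [[0.372, 0.928, 0.001], [0.928, -0.372, -0.0], [-0.0, 0.001, -1.0]]
ft_force: [0.0, -0.1, 0.1]
finger_gap: 0.0502
gripper_force: 0.0
```

Call:
{"op": "jog_arm", "data": {"rows": [[[0,0,-0.003],0,0],[[0,0,0],0,0],[[0,0,0],0,0],[[0,0,0],0,0],[[0,0,0],0,0]]}}

```text
time: 3.7
eef_pos: [0.4846, -0.1914, 0.0839]
tcp_rot: [[0.372, 0.928, -0.0], [0.928, -0.372, 0.0], [-0.0, -0.0, -1.0]]
ft_force: [0.2, 0.1, 0.7]
finger_gap: 0.0104
gripper_force: 0.0
```

Call:
{"op": "jog_arm", "data": {"rows": [[[0,0,0],0,0],[[0,0,0],0,0],[[0,0,0],0,0],[[0,0,0],0,0],[[0,0,0],0,0]]}}

```text
time: 4.2
eef_pos: [0.4846, -0.1914, 0.0839]
tcp_rot: [[0.372, 0.928, -0.0], [0.928, -0.372, -0.0], [-0.0, -0.0, -1.0]]
ft_force: [-0.6, -0.1, 0.0]
finger_gap: 0.0007
gripper_force: 0.0
```

The fingers shut on nothing, so I look before doing anything else.

Run:
```python
from h import *
s,im=shot("w3")
a=imaging.get_image("scene");b=imaging.get_image("side");cv2.imwrite("pics/scene3.png",a);cv2.imwrite("pics/side3.png",b)
A=cv2.resize(a[100:255,150:290],None,fx=2.1,fy=2.1,interpolation=cv2.INTER_CUBIC);B=cv2.resize(b[90:230,170:340],None,fx=1.8,fy=1.8,interpolation=cv2.INTER_CUBIC)
o=np.zeros((600,512+288,3),np.uint8);o[:384,:512]=im;h=min(384,A.shape[0]);o[:h,512:]=A[:h,:288];o[348+36:384+216,:306]=B[:216];cv2.imwrite("pics/w3b.png",o)
print(s["eef_pos"],s["finger_gap"],s["gripper_force"],s["ft_force"])
```

```text
[ 0.48458079 -0.19143778  0.0839132 ] 0.000656847396660612 0.0 [-0.63227566 -0.05653875  0.03363705]
```

View pics/w3b.png

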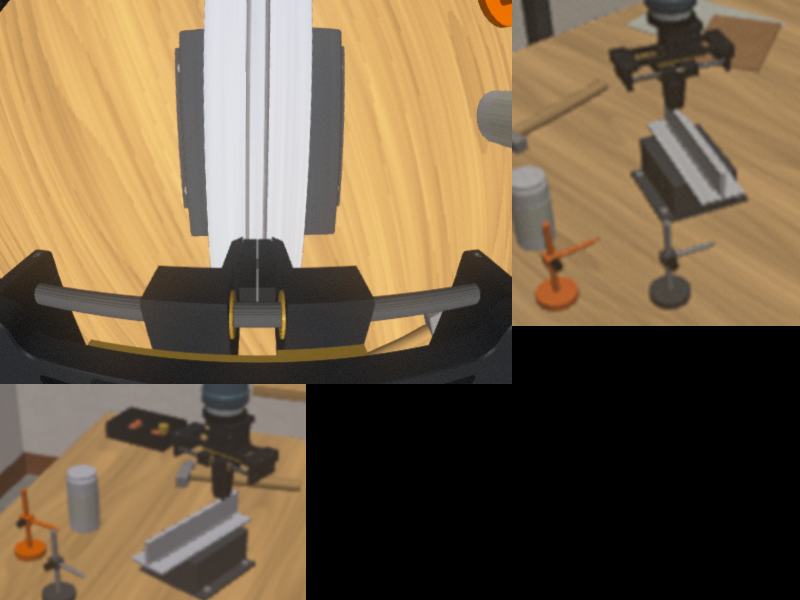

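Run:
```python
from h import *; import pickle
s2=pickle.load(open("pics/w2.pkl","rb"));s3=pickle.load(open("pics/w3.pkl","rb"))
print("w2 tail",wplane(s2,[[256,208]],.076),wplane(s2,[[256,223]],.12), "flange back corners",wplane(s2,[[203,170],[315,166]],.008),"front",wplane(s2,[[195,53],[318,49]],.008), "back top",wplane(s2,[[210,183],[312,179]],.07))
print("fingertip px at tcp plane",wplane(s3,[[258,240]],s3["eef_pos"][2]),s3["eef_pos"])
K,T=wcam(s3);p=np.linalg.inv(T)@[*s3["eef_pos"],1];p=p[:3];th=np.arccos(p[2]/np.linalg.norm(p));e=p[:2]/np.linalg.norm(p[:2])
print("tcp px",K[:2,2]+e*th*K[0,0])
P=[[.5262,.0038,.076],[.5899,-.0221,.076],[.4353,-.2167,.076],[.5002,-.2448,.076],[.558,-.0092,.12],[.4677,-.2308,.12],s3["eef_pos"]]
print(proj("scene",P).round(1).tolist());print(proj("side",P).round(1).tolist())
# show
a=cv2.imread("pics/scene3.png");b=cv2.imread("pics/side3.png")
A=cv2.resize(a[120:220,190:270],None,fx=5,fy=5,interpolation=cv2.INTER_CUBIC);B=cv2.resize(b[120:220,235:315],None,fx=5,fy=5,interpolation=cv2.INTER_CUBIC)
for im,n,o in((A,"scene",(190,120)),(B,"side",(235,120))):
    for q in proj(n,P): cv2.circle(im,tuple(int(v) for v in (q-o)*5+2),3,(0,0,255),-1)
cv2.imwrite("pics/c3.png",np.hstack([A,B]))
```

```text
w2 tail [[ 0.46647433 -0.23028041  0.076     ]] [[ 0.46719531 -0.22874774  0.12      ]] flange back corners [[ 0.41445736 -0.17976449  0.008     ]
 [ 0.54780479 -0.23119236  0.008     ]] front [[ 0.46690719 -0.04108497  0.008     ]
 [ 0.60628131 -0.0952587   0.008     ]] back top [[ 0.43156407 -0.18678441  0.07      ]
 [ 0.53363835 -0.2256875   0.07      ]]
fingertip px at tcp plane [[ 0.48027673 -0.20130955  0.0839132 ]] [ 0.48458079 -0.19143778  0.0839132 ]
tcp px [258.50724517 225.92042246]
[[260.6, 190.6], [240.7, 195.9], [232.8, 154.2], [214.1, 158.2], [250.8, 181.9], [223.1, 145.5], [227.6, 160.3]]
[[259.5, 193.6], [242.7, 185.3], [308.8, 163.4], [292.1, 156.2], [250.7, 176.8], [300.9, 147.9], [292.1, 162.4]]
```

View pics/c3.png

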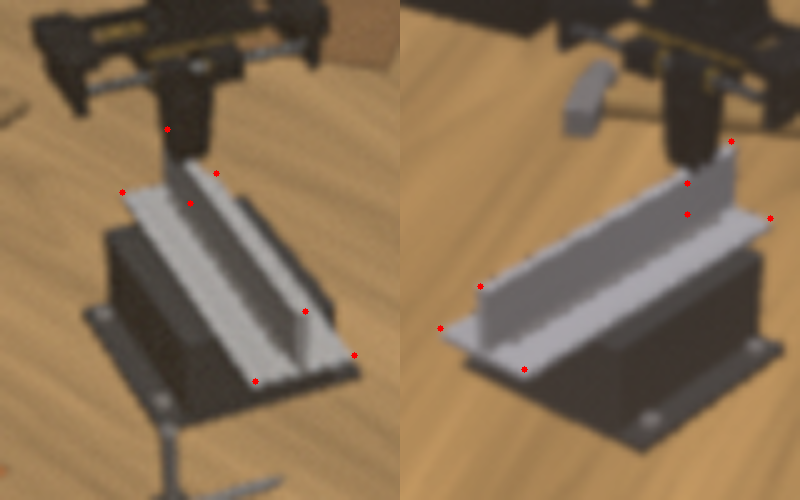

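Run:
```python
from h import *; import pickle
Ps=[cam(n)[0]@np.c_[cam(n)[1],cam(n)[2]] for n in("scene","side")]
X=cv2.triangulatePoints(Ps[0],Ps[1],np.array([227.4,151.6]),np.array([293.6,153.6]));print("finger tip tri",(X[:3]/X[3]).T)
c=imaging.calibration("wrist");K=c["intrinsics"];Ti=np.linalg.inv(c["tool_from_camera"])
for x in(0,.01):
  for d in(0,.01,.02,.03,.04):
    p=(Ti@[x,0,-d,1])[:3];th=np.arccos(p[2]/np.linalg.norm(p));print(x,d,(K[:2,2]+p[:2]/np.linalg.norm(p[:2])*th*K[0,0]).round(1))
print([k for k in dir(manip) if k[0]!="_"],[k for k in dir(monitor) if k[0]!="_"])
```

```text
finger tip tri [[ 0.48138447 -0.19441743  0.11582228]]
0 0 [258.5 225.9]
0 0.01 [258.6 232.2]
0 0.02 [258.7 239. ]
0 0.03 [258.8 246.6]
0 0.04 [258.9 255. ]
0.01 0 [258.5 212.3]
0.01 0.01 [258.6 218. ]
0.01 0.02 [258.7 224.3]
0.01 0.03 [258.8 231.3]
0.01 0.04 [258.9 239.1]
['Unreachable', 'tcp_to_grasp'] ['read_state']
```

Three views agree: the real fingertips are at z≈0.119, on top of the web. The reported TCP therefore lies about 36 mm beyond the real tips. The horizontal position is right. I open and descend in small, force-watched steps.

Call:
{"op": "jog_arm", "data": {"rows": [[[0,0,0.003],0,50],[[0,0,0],0,50],[[0,0,0],0,50],[[0,0,0],0,50],[[0,0,0],0,50]]}}

```text
time: 4.85
eef_pos: [0.4846, -0.1914, 0.0869]
tcp_rot: [[0.372, 0.928, -0.0], [0.928, -0.372, 0.0], [-0.0, -0.0, -1.0]]
ft_force: [-0.8, 0.0, -0.2]
finger_gap: 0.0384
gripper_force: 0.0
```

Call:
{"op": "jog_arm", "data": {"rows": [[[0,0,-0.005],0,50],[[0,0,-0.005],0,50],[[0,0,-0.004],0,50],[[0,0,-0.003],0,50],[[0,0,0],0,50]]}}

```text
time: 5.35
eef_pos: [0.4842, -0.1913, 0.0693]
tcp_rot: [[0.372, 0.928, -0.001], [0.928, -0.372, 0.0], [-0.0, -0.001, -1.0]]
ft_force: [0.6, -0.1, -0.4]
finger_gap: 0.0441
gripper_force: 0.0
```

Call:
{"op": "jog_arm", "data": {"rows": [[[0,0,-0.005],0,50],[[0,0,-0.005],0,50],[[0,0,-0.003],0,50],[[0,0,-0.003],0,50],[[0,0,0],0,50]]}}

```text
time: 5.85
eef_pos: [0.4843, -0.1913, 0.0535]
tcp_rot: [[0.372, 0.928, -0.001], [0.928, -0.372, 0.0], [-0.0, -0.001, -1.0]]
ft_force: [-0.4, -0.4, 0.3]
finger_gap: 0.044
gripper_force: 0.0
```

Call:
{"op": "jog_arm", "data": {"rows": [[[0,0,0],0,0],[[0,0,0],0,0],[[0,0,0],0,0],[[0,0,0],0,0],[[0,0,0],0,0]], "force": 35}}

```text
time: 6.35
eef_pos: [0.4846, -0.1915, 0.054]
tcp_rot: [[0.372, 0.928, 0.0], [0.928, -0.372, -0.0], [-0.0, 0.0, -1.0]]
ft_force: [1.0, 0.5, -0.3]
finger_gap: 0.0076
gripper_force: 35.0
```

Call:
{"op": "jog_arm", "data": {"rows": [[[0,0,0],0,0],[[0,0,0],0,0],[[0,0,0],0,0],[[0,0,0],0,0],[[0,0,0],0,0]]}}

```text
time: 6.85
eef_pos: [0.4846, -0.1915, 0.054]
tcp_rot: [[0.372, 0.928, -0.0], [0.928, -0.372, -0.0], [-0.0, -0.0, -1.0]]
ft_force: [-0.2, -0.3, 2.8]
finger_gap: 0.0077
gripper_force: 35.0
```

The web is gripped: 35 N at 7.7 mm. Now I slide in steps, taking out the small skew as I go.

Call:
{"op": "jog_arm", "data": {"rows": [[[0.0015,0.0039,0],0.004,0],[[0.0025,0.0065,0],0.004,0],[[0.0025,0.0065,0],0.004,0],[[0.0025,0.0065,0],0.004,0],[[0.0015,0.0039,0],0.004,0]]}}

```text
time: 7.35
eef_pos: [0.4954, -0.1633, 0.054]
tcp_rot: [[0.352, 0.936, 0.0], [0.936, -0.352, -0.0], [0.0, 0.0, -1.0]]
ft_force: [-0.9, -3.8, 3.2]
finger_gap: 0.0076
gripper_force: 35.0
```

Call:
{"op": "jog_arm", "data": {"rows": [[[0.0015,0.0039,0],0,0],[[0.0025,0.0065,0],0,0],[[0.0025,0.0065,0],0,0],[[0.0025,0.0065,0],0,0],[[0.0015,0.0039,0],0,0]]}}

```text
time: 7.85
eef_pos: [0.5058, -0.1361, 0.054]
tcp_rot: [[0.353, 0.936, 0.0], [0.936, -0.353, 0.0], [0.0, 0.0, -1.0]]
ft_force: [-2.5, -4.6, 3.7]
finger_gap: 0.0079
gripper_force: 35.0
```

Call:
{"op": "jog_arm", "data": {"rows": [[[0.0015,0.0039,0],0,0],[[0.0022,0.0058,0],0,0],[[0.0022,0.0058,0],0,0],[[0.0018,0.0047,0],0,0],[[0.001,0.0026,0],0,0]]}}

```text
time: 8.35
eef_pos: [0.5144, -0.1139, 0.0541]
tcp_rot: [[0.353, 0.936, -0.0], [0.936, -0.353, -0.001], [-0.0, 0.0, -1.0]]
ft_force: [-1.3, -5.8, 6.1]
finger_gap: 0.0078
gripper_force: 35.0
```

Call:
{"op": "jog_arm", "data": {"rows": [[[0,0,0],0,0],[[0,0,0],0,0],[[0,0,0],0,0],[[0,0,0],0,0],[[0,0,0],0,0]]}}

```text
time: 8.85
eef_pos: [0.5146, -0.1136, 0.054]
tcp_rot: [[0.353, 0.936, 0.001], [0.936, -0.353, 0.0], [0.001, 0.0, -1.0]]
ft_force: [-0.3, -2.6, 4.5]
finger_gap: 0.0074
gripper_force: 35.0
```

Run:
```python
from h import *
a=imaging.get_image("scene");b=imaging.get_image("side");cv2.imwrite("pics/scene4.png",a);cv2.imwrite("pics/side4.png",b)
s=monitor.read_state();e=np.array(s["eef_pos"][:2])-[.4846,-.1915];m=e@[.357,.934];print("moved",m,e@[.934,-.357])
Y=np.array([.357,.934]);X=np.array([.934,-.357])
A=cv2.resize(a[160:230,190:270],None,fx=5,fy=7.1,interpolation=cv2.INTER_CUBIC)
A=cv2.resize(a[150:230,190:260],None,fx=5.7,fy=5.7,interpolation=cv2.INTER_CUBIC);B=cv2.resize(b[150:230,195:265],None,fx=5.7,fy=5.7,interpolation=cv2.INTER_CUBIC)
# expected: tip and front line through tip y at z=.076, coupon corners x = tip -17 / -87 mm
t=np.array([.6388,.0552]);P=[[*t,.073]]+[[*(t+X*dx),.076] for dx in(-.017,-.087)]
for im,n,o in((A,"scene",(190,150)),(B,"side",(195,150))):
    for q in proj(n,P): cv2.circle(im,tuple(int(v) for v in (q-o+.5)*5.7),2,(0,0,255),-1)
cv2.imwrite("pics/c4.png",np.hstack([A,B]))
```

```text
moved 0.08342507271892119 0.00015651786077247723
```

View pics/c4.png

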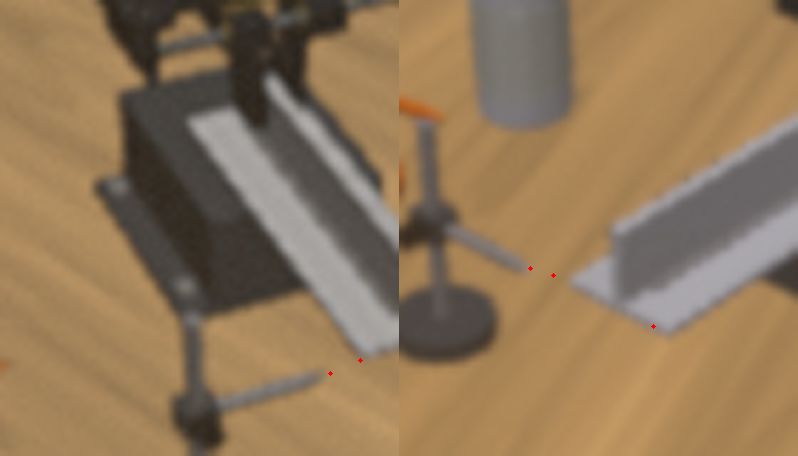

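The coupon lies flat, its front corners at side-crop (572,281) and (668,335). The needle tip is at side-crop (530,268), a few millimetres ahead of the front edge.

Run:
```python
from h import *
Y=np.array([.357,.934]);X=np.array([.934,-.357]);t=np.array([.6388,.0552])
px=lambda u,v,o:np.array([u,v])/5.7+o-.5
so=np.array([190,150]);do=np.array([195,150])
R=[("sideR",onplane("side",px(572-399,281,do),.076)[0]),("sideL",onplane("side",px(668-399,335,do),.076)[0]),("sceneR",onplane("scene",px(363,355,so),.076)[0]),
("tip side",onplane("side",px(528-399,267,do),.073)[0]),("tip scene",onplane("scene",px(325,375,so),.073)[0])]
for n,p in R: print(n,p.round(4),"rel tip x,y mm",((p[:2]-t)@X*1e3).round(1),((p[:2]-t)@Y*1e3).round(1))
```

```text
sideR [0.6118 0.0629 0.076 ] rel tip x,y mm -27.9 -2.4
sideL [0.548  0.0907 0.076 ] rel tip x,y mm -97.5 0.8
sceneR [0.6187 0.0593 0.076 ] rel tip x,y mm -20.2 -3.4
tip side [0.6403 0.0546 0.073 ] rel tip x,y mm 1.6 0.0
tip scene [0.6415 0.0538 0.073 ] rel tip x,y mm 3.0 -0.3
```

Run:
```python
from h import *
Y=np.array([.357,.934]);X=np.array([.934,-.357]);t=np.array([.6388,.0552])
for tag,s0,im4 in(("before",-.0890,""),("after",-.0056,"4")):
  for n in("scene","side"):
    im=cv2.imread(f"pics/{n}{im4}.png").astype(np.float32); sat=im[...,2]-im[...,0]
    res=[]
    for dx in np.arange(-.085,-.029,.006):
      ys=s0+np.arange(-.03,.03,.0005)
      q=proj(n,[[*(t+X*dx+Y*y),.070] for y in ys]).astype(np.float32)
      v=cv2.remap(sat,q[None,:,0],q[None,:,1],cv2.INTER_LINEAR)[0]
      lo,hi=np.median(v[:30]),np.median(v[-30:])
      i=len(v)-1-np.argmax(v[::-1]<(lo+hi)/2); res.append(ys[i]*1e3)
    r=np.array(res);print(tag,n,r.round(1),"median",np.median(r).round(2),"slope",np.polyfit(np.arange(len(r))*6,r,1)[0].round(3))
```

```text
before scene [-78.  -73.5 -73.5 -73.5 -74.  -73.5 -74.  -73.5 -74.  -73.5] median -73.5 slope 0.036
before side [-74.5 -75.  -75.  -75.  -75.  -75.5 -78.  -85.  -87.  -88. ] median -75.25 slope -0.268
after scene [-6.6 -6.1 -5.6 -6.1 -6.6 -7.1 -6.1 -6.1 -6.1 -6.1] median -6.1 slope 0.002
after side [-4.1 -4.1 -3.6 -4.1 -3.6 -3.6 -3.1 -3.6 -4.1 -4.6] median -3.85 slope -0.002
```

Both views and dead reckoning put the front 4–6 mm short, and the coupon square. I advance 5.3 mm.

Call:
{"op": "jog_arm", "data": {"rows": [[[0.0007,0.0018,0],0,0],[[0.0007,0.0018,0],0,0],[[0.0005,0.0014,0],0,0],[[0,0,0],0,0],[[0,0,0],0,0]]}}

```text
time: 9.45
eef_pos: [0.5157, -0.1108, 0.0541]
tcp_rot: [[0.354, 0.935, -0.001], [0.935, -0.354, -0.002], [-0.002, -0.0, -1.0]]
ft_force: [-2.5, -6.2, 8.0]
finger_gap: 0.0074
gripper_force: 35.0
```

Call:
{"op": "jog_arm", "data": {"rows": [[[0,0,0],0,0],[[0,0,0],0,0],[[0,0,0],0,0],[[0,0,0],0,0],[[0,0,0],0,0]]}}

```text
time: 9.95
eef_pos: [0.5158, -0.1107, 0.0541]
tcp_rot: [[0.354, 0.935, -0.001], [0.935, -0.354, -0.002], [-0.002, -0.0, -1.0]]
ft_force: [-2.1, -5.0, 9.4]
finger_gap: 0.0079
gripper_force: 35.0
```

Run:
```python
from h import *
Y=np.array([.357,.934]);X=np.array([.934,-.357]);t=np.array([.6388,.0552])
s=monitor.read_state();print("moved",(np.array(s["eef_pos"][:2])-[.4846,-.1915])@Y,s["time"],s["gripper_force"])
C=[]
for n in("scene","side"):
    im=imaging.get_image(n);cv2.imwrite(f"pics/{n}5.png",im);o=(190,150) if n=="scene" else (195,150)
    c=cv2.resize(im[o[1]:o[1]+80,o[0]:o[0]+80],None,fx=5,fy=5,interpolation=cv2.INTER_CUBIC);C.append(c)
    im=im.astype(np.float32);sat=im[...,2]-im[...,0];res=[];lat=[]
    for dx in np.arange(-.085,-.029,.006):
      ys=np.arange(-.03,.03,.0005);q=proj(n,[[*(t+X*dx+Y*y),.070] for y in ys]).astype(np.float32)
      v=cv2.remap(sat,q[None,:,0],q[None,:,1],cv2.INTER_LINEAR)[0];m=(np.median(v[:30])+np.median(v[-30:]))/2
      res.append(ys[len(v)-1-np.argmax(v[::-1]<m)]*1e3)
    print(n,np.median(res),np.polyfit(np.arange(10)*6,res,1)[0])
cv2.imwrite("pics/c5.png",np.hstack(C))
```

```text
moved 0.0865737309979588 9.95 34.9985261913389
scene -2.7499999999999747 0.002020202020201981
side -0.4999999999999727 -0.005050505050505056
```

View pics/c5.png

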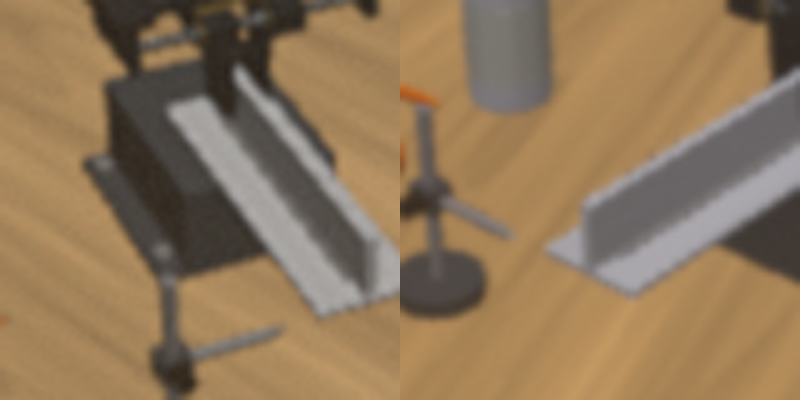

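The needle and the front edge are now nearly in line: scene tip at (283,328) against front corner (318,315), with about 2 mm to go.

Call:
{"op": "jog_arm", "data": {"rows": [[[0.0004,0.001,0],0,0],[[0.0004,0.001,0],0,0],[[0,0,0],0,0],[[0,0,0],0,0],[[0,0,0],0,0]]}}

```text
time: 10.55
eef_pos: [0.5165, -0.1089, 0.0541]
tcp_rot: [[0.354, 0.935, -0.001], [0.935, -0.354, -0.002], [-0.002, -0.0, -1.0]]
ft_force: [-2.2, -5.6, 8.1]
finger_gap: 0.008
gripper_force: 35.0
```

Call:
{"op": "jog_arm", "data": {"rows": [[[0,0,0],0,0],[[0,0,0],0,0],[[0,0,0],0,0],[[0,0,0],0,0],[[0,0,0],0,0]]}}

```text
time: 11.05
eef_pos: [0.5165, -0.109, 0.0542]
tcp_rot: [[0.355, 0.935, -0.001], [0.935, -0.355, -0.002], [-0.002, -0.0, -1.0]]
ft_force: [-1.3, -6.8, 7.8]
finger_gap: 0.0081
gripper_force: 35.0
```

Run:
```python
from h import *
Y=np.array([.357,.934]);X=np.array([.934,-.357]);t=np.array([.6388,.0552])
s=monitor.read_state();print("moved",(np.array(s["eef_pos"][:2])-[.4846,-.1915])@Y,s["time"],s["gripper_force"],s["ft_force"])
for n in("scene","side"):
    im=imaging.get_image(n).astype(np.float32);sat=im[...,2]-im[...,0];res=[]
    for dx in np.arange(-.085,-.029,.006):
      ys=np.arange(-.03,.03,.0005);q=proj(n,[[*(t+X*dx+Y*y),.070] for y in ys]).astype(np.float32)
      v=cv2.remap(sat,q[None,:,0],q[None,:,1],cv2.INTER_LINEAR)[0];m=(np.median(v[:30])+np.median(v[-30:]))/2
      res.append(ys[len(v)-1-np.argmax(v[::-1]<m)]*1e3)
    print(n,np.median(res),np.polyfit(np.arange(10)*6,res,1)[0])
    if n=="side": # web top and plate flatness: tail vs front left bottom edge
        pass
```

```text
moved 0.0884732421556413 11.05 34.99856622889638 [-1.34869919 -6.77131018  7.8310902 ]
scene -0.4999999999999727 0.004040404040404033
side 1.500000000000029 -0.0005050505050504992
```

The front sits between −0.5 and +1.5 mm of the tip in the two views, and dead reckoning gives −0.5 mm. It is square, still and gripped at 35 N, so I hand it in.

```bash
python3 -c "
from bench import workorder
print(workorder.sign_off())"
```

```text
the job is handed in; nothing more can be done
None
```

The job is handed in, with no verdict returned: the coupon is held at 35 N, square, its front within about 1.5 mm of the pointer tip by my measurements, and no contact with the pointer or bystanders was seen.

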